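# Tuck the flap of the spare-pin box

### The job

Close the spare-pin box without gripping anything: with the fingertips, push its standing hinged flap over until it lies flat on the box, then, keeping it pressed down, push the flap by its rib until its free edge is fully home beneath the lip at the other end, and move away so that it stays shut. Do not pinch the flap, do not lift or tip the box, leave the box about where it stands, and leave the tin, clevis pin, bit holder and bracket alone.

Things in the scene. Friction and masses are not known exactly. Their poses are not given: they have to be found in the camera images.
- pin_box: Loose grey oblong box, 150 long (its x) x 96 wide (its y), about 0.8 kg, rim 40 mm high, standing on the bench, spare pins inside. Origin: centre of its underside. Its x axis points from the hinge end to the lip end; z up. Only the end wall at the lip end (outer face at x = +75 mm) rises higher, to 51.5 mm, and carries the lip; low ears, 12 mm above the rim, stand at both long sides of the hinge end (x -74 to -26 mm, y beyond 44 mm).
- flap (a joint): Hinge of the aluminium flap, rad: 0 = flat on the box, pi/2 = upright; it opens to 1.9. It starts standing at 1.1 to 1.7. The flap is a plate 106 long (from the hinge axis to the free edge) x 84 wide x 4 mm thick. The hinge is stiff and springy: it stays about where it stands at first, needs 1 to 2 N at mid-length to fold, and rises again to about 0.4 rad if let go when not tucked. Tucked, it is held below 0.04 rad.
- flap_slide (a joint): The hinge pin runs in slots, so the whole flap also slides along the box's x: 0 = fully back, 0.024 m = fully home with the free edge 12 mm under the lip. Starts at 0 to 0.003, stays where it is left (friction 3 N). The flap can be folded flat only while this is under about 0.005; farther on its edge lands on top of the lip.
- flap_hinge (a point): Middle of the hinge axis, at the flap's mid-thickness, on the flap: in the box's frame at x = -62 mm + flap_slide, y = 0, z = 43 mm. It turns with the flap: x runs along the flap to its free edge, y along the hinge, z out of the face that is on top when shut (the face turned away from the lip when the flap stands).
- flap_rib (a point): Middle of the top of the straight push rib on the flap's outer face (top when shut): 6 mm high, 6 mm thick, 60 mm long across the flap, its centre line 70 mm from the hinge axis, so its pushing side (towards the hinge) is 67 mm from the axis. The face between hinge and rib is plain.
- flap_edge (a point): Middle of the flap's free edge, mid-thickness, 106 mm from the hinge axis.
- lip_edge (a point): Middle of the front underside of the flat steel lip, fixed to the box at x = +56 mm, 48.5 mm above the bench. The lip is 86 mm wide and reaches from here to the end wall (inner face x = +71 mm); its mouth is bent up as a lead-in that begins at x = +49 mm and stands up to 57 mm above the bench. The shut flap lies 41 to 45 mm above the bench, so 3.5 mm clear below the lip.
- tin: Green tin of wall plugs with steel lid, 68 diameter x 74 mm high, loose. Origin: centre of its underside. Leave alone.
- clevis_pin: Steel clevis pin standing on its head: head 24 diameter x 6, shank 14 diameter, 55 mm high in all, loose. Origin: centre of its underside. Leave alone.
- bit_holder: Black plastic bit holder 70 x 26 x 22 mm with five steel bits up to 40 mm high, loose. Origin: centre of its underside. Leave alone.
- bracket: Aluminium angle bracket, 50 x 40 mm foot and 50 mm high upright leg, 4 mm thick, loose. Origin: centre of its foot's underside. Leave alone.

How it is judged:
On the way, in this order (a step that is already met when the one before it is completed fails the run):
1. the flap is folded down on the box (value of joint flap below 0.2 rad), for 0.1 s.
2. the flap's edge is pushed home beneath the lip (value of joint flap below 0.07 rad and value of joint flap_slide above 0.019 m), for 0.2 s.
At the end, for the whole second after the job is handed in: The flap lies shut (hinge under 0.07 rad) with its edge beneath the lip (slide beyond 19 of 24 mm), held there by the lip alone; the box stands level and at rest within 40 mm of where it was, and the four other objects are within 20 mm of where they were (all of step 2 and z of flap_edge in the frame of lip_edge below 0 m and x of flap_edge in the frame of lip_edge above 0.006 m and distance of pin_box from where it was at the start of the episode below 0.04 m and angle between pin_box's own z axis and vertical below 0.05 rad and linear speed of pin_box below 0.01 m/s and distance of each of tin, clevis_pin, bit_holder, bracket from where it was at the start of the episode below 0.02 m); the robot touches nothing.
It fails at once if the flap is pinched between the fingers (contact force between the fingers and pin_box above 2 N and x of the grasp point in the frame of flap_hinge between 0 and 0.108 m and y of the grasp point in the frame of flap_hinge between -0.043 and 0.043 m and z of the grasp point in the frame of flap_hinge between -0.006 and 0.006 m).
It fails at once if the box is lifted or tipped (height (world z) of pin_box above 0.012 m or angle between pin_box's own z axis and vertical above 0.15 rad).
It fails at once if the box is shoved away (distance of pin_box from where it was at the start of the episode above 0.04 m).
It fails at once if the tin, pin, bit holder or bracket is disturbed or lifted (distance of any of tin, clevis_pin, bit_holder, bracket from where it was at the start of the episode above 0.02 m).
It also fails if it takes over 38 s, if anything falls off the work surface, if the arm or the gripper's body presses on something with over 40 N, if the wrist force passes 120 N, or if a joint passes its speed limit or range.

### The arm

A 6-joint arm with a two-finger parallel gripper is mounted at the origin on the work surface. World frame = base frame: x ahead of the robot, y to its left, z up, the work surface at z = 0. Lengths are in m, angles in rad, forces in N, time in s.
With the tool pointing down it reaches from about 0.275 to 0.75 m from the base axis. Payload 10.2 kg.
Tool frame: the origin (TCP) lies midway between the tips of the shut fingers; the grasp point (between the pads) lies 19 mm behind it; z points along the fingers, y is the line along which they close (so a half turn about z gives the same grasp; the last joint's range is limited). The gripper opens to 85 mm and grips with 20 to 120 N. Pads are 22 mm wide; open, the fingers measure 114 mm over their backs; the gripper's body (76 mm by 85 mm) begins 54 mm behind the grasp point. The pads swing forward as they close: fully open they stand 13 mm farther back than shut.
Start: joints at [0.996, 0.313, 1.498, -0, 1.331, -0.223], TCP at [0.181, 0.493, 0.231] pointing down, gripper open.
Joint ranges: [-2.94, 2.94], [-0.97, 2.17], [0.19, 2.56], [-1.23, 4.37], [0.02, 3.11], [-2.88, 2.88]. Speed limits (rad/s): [2.39, 2.39, 3.01, 3.14, 3.14, 3.14].

### API

Orientations are given as a unit quaternion [x, y, z, w].
In Python, from plant import read_state, get_image, camera_params, close_job gives the robot as it stands.
- The arm moves only by the tool jog_arm, never from a script. Its argument "plan" is a list of rows, each a list of 7 numbers: the turn, a rotation vector about the tool's x, y, z in rad, then the shift along the tool's x, y, z in mm, then the finger opening in mm, from 0 to 85.4. In form: [[wx, wy, wz, x, y, z, gripper], ...]. A call has 1 to 5 rows; each row is the pose to reach, as a shift and turn from the pose commanded when the call began, along the tool's axes at that moment; what a row does not reach only later rows make up. A row lasts 1/12 s, in which the tool goes at most 41.7 mm and 7.16 degrees, less where a joint would pass 70% of its speed; a pose out of reach is approached as far as the arm can. A call with a gripper value outside its range is refused whole. The fingers move at their own pace and stop on an object; "force" is the grip in N (left out, the last holds). Time passes only in rows, so rows that repeat a pose let the fingers close. It gives the time, the measured TCP pose, the force, the opening and the grip force at its end, in the units of the state.
- read_state(): the state, without advancing time (a new reading comes with each control period).
- get_image(name): name is "scene" or "side" or "wrist"; returns (picture, depth): 400x640x3 uint8, blue, green, red; 400x640 float32, m along the optical axis (not along the pixel's ray), 0 where there is no reading.
- camera_params(name): a dict with "mtx" (3x3 intrinsics, pixels), "rvec" (rotation vector, rad) and "tvec" (3), from world to camera coordinates, as OpenCV has them. Camera axes: x right, y down, z forward; pixel columns grow to the right and rows downward; lengths in m; the calibration is good to about 2 mm. A picture is of the moment at which its call begins: read the wrist's pose just before it. camera_params takes no time and is no camera call; for the wrist camera it gives the pose at the moment of the call.
- close_job(): hands the job in; it is judged then, once.
The state is a dict: "time_s": time; "qpos": joint angles; "qd": joint speeds; "joint_efforts": joint torques, N m; "eef_pos": TCP position; "tool_rot": TCP orientation; "force": force on the tool from outside, world axes, zero at the start; "wrist_torque": the same for the moment, N m; "gripper_width": finger opening in m; "grasp_force": force on a finger pad.
Only numpy, scipy, OpenCV 4.12 (cv2) and the standard library are available. Lean on these libraries where they do the work, as an engineer would, in place of code of your own. Each camera call takes 0.05 s, during which the arm holds its last target. There are 200 camera calls.

## Working session

There is one attempt and no reset: what is moved stays moved. The work goes in short steps, Python scripts to look and compute and a tool call to move; the robot and the scene stay as the last step left them, time stands still between calls to the robot, and variables do not carry over. Pictures are saved under pics/ and viewed, at most 10 in all, crops included, and the job is handed in when it is done.

Besides the shell and the picture viewer there is one more tool, called after ">>>" by a JSON object that holds its "method" and its "body". jog_arm: Moves the arm, as the interface text tells. Its arguments: {"type":"object","properties":{"plan":{"type":"array","items":{"type":"array","items":{"type":"number"}}},"force":{"type":"number"}},"required":["plan"]}

```bash
mkdir -p pics; cat > h.py <<'E'
import numpy as np,cv2
from plant import *
def proj(cp,P):
    return cv2.projectPoints(np.asarray(P,float).reshape(-1,3),cp["rvec"],cp["tvec"],cp["mtx"],None)[0].reshape(-1,2)
def cloud(cp,d):
    R=cv2.Rodrigues(np.array(cp["rvec"],float))[0];t=np.array(cp["tvec"],float).ravel();K=np.array(cp["mtx"])
    v,u=np.mgrid[:400,:640]
    c=np.stack([(u-K[0,2])/K[0,0]*d,(v-K[1,2])/K[1,1]*d,d],-1)
    return (c-t)@R
E
python3 - <<'E'
from h import *
ims=[]
for n in("scene","side"):
    p,d=get_image(n);np.savez(n,p=p,d=d,w=cloud(camera_params(n),d));cv2.imwrite(f"pics/{n}.png",p)
s=read_state();print(s["time_s"],s["eef_pos"],s["tool_rot"],s["force"])
E
```

```text
0.1 [0.18078787 0.49266753 0.23078587] [ 1.74980253e-01  9.84571774e-01 -5.31877263e-04 -2.25078726e-04] [-0.28689135  0.26555564  0.88451539]
```

View pics/scene.png

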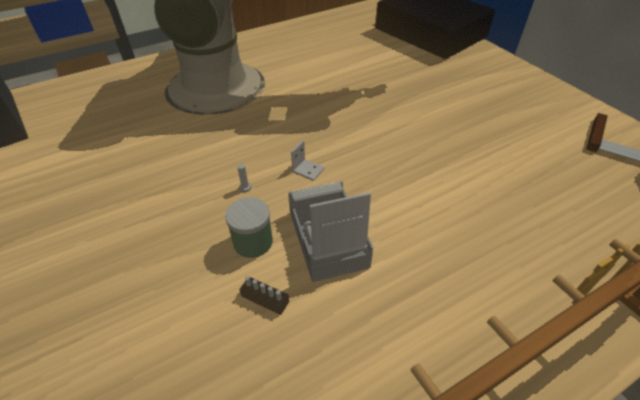

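View pics/side.png

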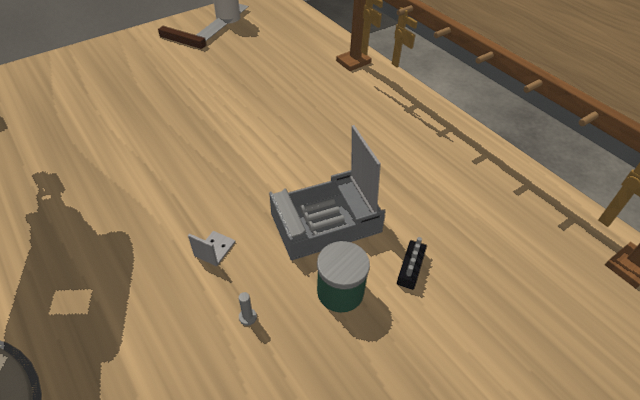

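The scene picture shows the box at about (330,230). Its flap stands at the end farther from the robot (340,225) and the lip is at the near end (318,190). The tin is at (250,225), the bit holder at (265,295), the pin at (243,178) and the bracket at (307,162). In the side picture the flap is at (365,170) and the lip at (287,212).

```bash
python3 - <<'E'
from h import *
S=np.load("scene.npz");D=np.load("side.npz")
def sel(A,x0,x1,y0,y1):
    w=A["w"][y0:y1,x0:x1].reshape(-1,3);c=A["p"][y0:y1,x0:x1].reshape(-1,3).astype(int)
    k=(A["d"][y0:y1,x0:x1].ravel()>0);return w[k],c[k]
for nm,A,b in(("scene",S,(284,378,180,282)),("side",D,(262,390,120,262))):
    w,c=sel(A,*b);g=(abs(c[:,2]-c[:,0])<25)&(w[:,2]>.008)
    p=w[g];lo=p[p[:,2]<.046]
    r=cv2.minAreaRect((lo[:,:2]*1000).astype(np.float32));print(nm,r,cv2.boxPoints(r).round().tolist())
    hi=p[(p[:,2]>.07)];print("flap n",len(hi),"top",np.percentile(hi[:,2],[50,99,100]))
    m=hi.mean(0);n=np.linalg.svd(hi-m,full_matrices=0)[2];print(m,n[2])
    l=p[(p[:,2]>.047)&(p[:,2]<.06)];
    print("47-60",len(l))
    np.save(nm+"_p",p)
for nm,A,b in(("tin",D,(315,372,240,312)),("pin",D,(235,260,290,328)),("bit",D,(394,430,236,292)),("brk",D,(186,238,230,266))):
    w,c=sel(A,*b);p=w[w[:,2]>.01];print(nm,p.min(0).round(3),p.max(0).round(3))
E
```

```text
scene ((554.0390625, -7.202423095703125), (95.32231140136719, 150.36631774902344), 75.82293701171875) [[469.0, -35.0], [615.0, -72.0], [639.0, 21.0], [493.0, 57.0]]
flap n 2427 top [0.11707595 0.15023273 0.15159755]
[ 0.6088528  -0.02190809  0.11405026] [-0.96674531  0.24480805 -0.07397655]
47-60 957
side ((551.123046875, -7.7702789306640625), (97.66952514648438, 149.93508911132812), 76.14269256591797) [[467.0, -37.0], [612.0, -73.0], [636.0, 22.0], [490.0, 58.0]]
flap n 2025 top [0.08453085 0.15009489 0.15149999]
[ 0.56213227 -0.05839762  0.09847328] [-0.69405506  0.68914057  0.20826147]
47-60 1266
tin [ 0.461 -0.153  0.01 ] [ 0.551 -0.044  0.078]
pin [ 0.363 -0.087  0.01 ] [ 0.377 -0.073  0.058]
bit [ 0.567 -0.176  0.01 ] [ 0.638 -0.118  0.043]
brk [0.354 0.017 0.01 ] [0.377 0.055 0.053]
```

>>> {"method": "jog_arm", "body": {"plan": [[0, 0, -0.105, -36, -19, 2, 0], [0, 0, -0.105, -72, -38, 4, 0], [0, 0, -0.105, -108, -57, 6, 0], [0, 0, -0.105, -144, -76, 8, 0], [0, 0, -0.105, -180, -95, 10, 0]]}}

```text
time_s: 0.52
eef_pos: [0.3179, 0.34, 0.2211]
tool_rot: [0.123, 0.992, -0.0, -0.0]
force: [0.4, 0.4, -0.0]
gripper_width: 0.0256
grasp_force: 0.0
```

```bash
cat >> h.py <<'E'
from scipy.spatial.transform import Rotation as Ro
C=np.array([.5525,-.0075,0]);yaw=np.arctan2(.243,-.970)
B=Ro.from_euler('z',yaw)
def st():
    s=read_state();T=Ro.from_quat(s["tool_rot"]);p=np.array(s["eef_pos"])
    print("t",round(s["time_s"],2),"box-frame mm",(B.inv().apply(p-C)*1000).round(1),"F box",B.inv().apply(s["force"]).round(1),"gw",s["gripper_width"],"tool axes in box\n",(B.inv()*T).as_matrix().round(3))
    return T,p
def go(*b):
    T,p=st();print("shift",(T.inv().apply(C+B.apply(np.array(b)/1000)-p)*1000).round(1))
E
python3 -c "from h import *;go(-105,0,200)"
```

```text
t 0.52 box-frame mm [ 312.1 -280.1  221.1] F box [-0.3 -0.4 -0. ] gw 0.025616574713246573 tool axes in box
 [[ 1.    -0.001  0.   ]
 [-0.001 -1.     0.   ]
 [ 0.    -0.    -1.   ]]
shift [-417.3 -279.7   21. ]
```

>>> {"method": "jog_arm", "body": {"plan": [[0, 0, 0, -33, -22, 1, 0], [0, 0, 0, -66, -44, 2, 0], [0, 0, 0, -99, -66, 3, 0], [0, 0, 0, -132, -88, 4, 0], [0, 0, 0, -165, -110, 5, 0]]}}

```text
time_s: 0.93
eef_pos: [0.4511, 0.1929, 0.2161]
tool_rot: [0.123, 0.992, -0.0, -0.0]
force: [0.2, 2.0, 0.8]
gripper_width: 0.0
grasp_force: 0.0
```

>>> {"method": "jog_arm", "body": {"plan": [[0, 0, 0, -33, -22, 1, 0], [0, 0, 0, -66, -44, 2, 0], [0, 0, 0, -99, -66, 3, 0], [0, 0, 0, -132, -88, 4, 0], [0, 0, 0, -165, -110, 5, 0]]}}

```text
time_s: 1.35
eef_pos: [0.5843, 0.0459, 0.2109]
tool_rot: [0.123, 0.992, 0.0, -0.0]
force: [0.7, 0.3, 0.0]
gripper_width: -0.0001
grasp_force: 0.0
```

>>> {"method": "jog_arm", "body": {"plan": [[0, 0, 0, -30, -20, 2, 0], [0, 0, 0, -60, -40, 5, 0], [0, 0, 0, -87, -60, 8, 0], [0, 0, 0, -87, -60, 10, 0], [0, 0, 0, -87, -60, 10, 0]]}}

```text
time_s: 1.77
eef_pos: [0.6532, -0.033, 0.1994]
tool_rot: [0.124, 0.992, 0.0, -0.001]
force: [-0.5, 0.1, 0.1]
gripper_width: 0.0001
grasp_force: 0.0
```

```bash
python3 -c "
from h import *;go(-105,0,104)
p,d=get_image('scene');q,d=get_image('side');cv2.imwrite('pics/a.png',np.hstack([cv2.resize(p[100:300,200:450],None,fx=1.6,fy=1.6),cv2.resize(q[60:260,200:450],None,fx=1.6,fy=1.6)]))"
```

```text
t 1.77 box-frame mm [-103.8    0.3  199.4] F box [ 0.5 -0.   0.1] gw 7.370327653340121e-05 tool axes in box
 [[ 1.    -0.003  0.003]
 [-0.003 -1.    -0.   ]
 [ 0.003  0.    -1.   ]]
shift [-1.4  0.3 95.4]
```

View pics/a.png

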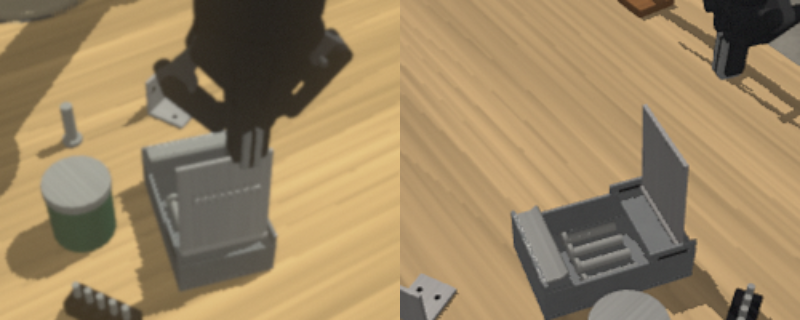

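The flap is still upright and the tip is behind it and above it. Next I lower the tip behind the flap and make contact.

>>> {"method": "jog_arm", "body": {"plan": [[0, 0, 0, 0, 0, 35, 0], [0, 0, 0, 0, 0, 70, 0], [0, 0, 0, 0, 0, 103, 0], [0, 0, 0, 8, 0, 105, 0], [0, 0, 0, 16, 0, 105, 0]]}}

```text
time_s: 2.28
eef_pos: [0.6358, -0.0263, 0.0942]
tool_rot: [0.122, 0.992, 0.0, -0.002]
force: [0.2, -0.7, 1.3]
gripper_width: -0.0001
grasp_force: 0.0
```

```bash
python3 -c "
from h import *;go(-66.5,0,92.6)"
```

```text
t 2.28 box-frame mm [-85.4  -2.   94.2] F box [-0.3  0.6  1.3] gw -5.052222545888527e-05 tool axes in box
 [[ 1.     0.     0.004]
 [ 0.    -1.    -0.   ]
 [ 0.004  0.    -1.   ]]
shift [18.9 -2.   1.7]
```

>>> {"method": "jog_arm", "body": {"plan": [[0, 0, 0, 10, -2, 1, 0], [0, 0, 0, 17, -2, 1, 0], [0, 0, 0, 23, -2, 2, 0], [0, 0, 0, 29, -2, 4, 0], [0, 0, 0, 34, -2, 6, 0]]}}

```text
time_s: 2.7
eef_pos: [0.6038, -0.021, 0.0906]
tool_rot: [0.123, 0.992, -0.0, 0.0]
force: [0.8, -0.2, -0.5]
gripper_width: 0.0002
grasp_force: 0.2
```

```bash
python3 -c "
from h import *;go(-47.7,0,86.2)"
```

```text
t 2.7 box-frame mm [-53.    0.6  90.6] F box [-0.9  0.  -0.5] gw 0.0001884916871632382 tool axes in box
 [[ 1.    -0.001 -0.001]
 [-0.001 -1.    -0.   ]
 [-0.001  0.    -1.   ]]
shift [5.3 0.6 4.4]
```

>>> {"method": "jog_arm", "body": {"plan": [[0, 0, 0, 5, 0, 4, 0], [0, 0, 0, 9, 0, 7, 0], [0, 0, 0, 13, 0, 10, 0], [0, 0, 0, 17, 0, 14, 0], [0, 0, 0, 20, 0, 18, 0]]}}

```text
time_s: 3.12
eef_pos: [0.5843, -0.0165, 0.0719]
tool_rot: [0.123, 0.992, -0.0, -0.0]
force: [-0.9, 1.3, 1.6]
gripper_width: -0.0
grasp_force: 0.6
```

```bash
python3 -c "
from h import *;go(-32.8,0,72.9)
p,d=get_image('scene');q,d=get_image('side');cv2.imwrite('pics/b.png',np.hstack([cv2.resize(p[140:300,270:400],None,fx=3,fy=3),cv2.resize(q[100:260,260:396],None,fx=3,fy=3)]))"
```

```text
t 3.12 box-frame mm [-33.1   1.   71.9] F box [ 1.2 -1.   1.6] gw -1.9244273203739207e-05 tool axes in box
 [[ 1.    -0.001  0.   ]
 [-0.001 -1.     0.   ]
 [ 0.    -0.    -1.   ]]
shift [ 0.3  1.  -1. ]
```

View pics/b.png

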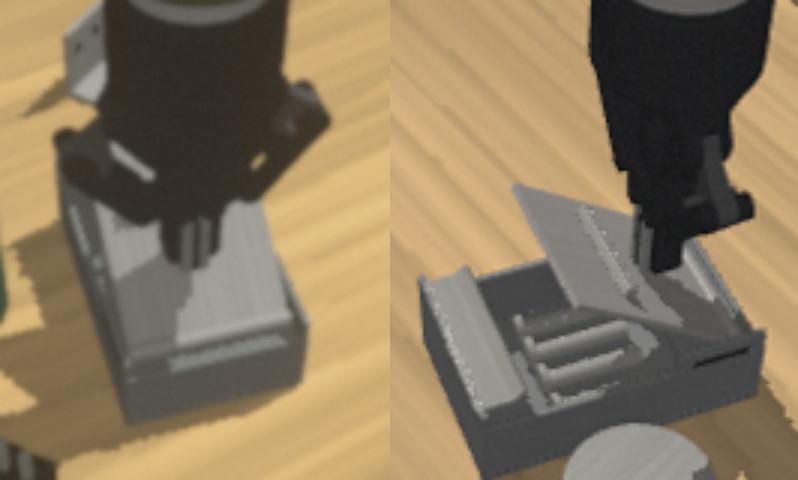

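The side view, right, shows the flap folded to about 0.6 rad, with its tip at (660,260) behind the rib. I continue along the arc.

>>> {"method": "jog_arm", "body": {"plan": [[0, 0, 0, 3, 0, 4, 0], [0, 0, 0, 5, 0, 8, 0], [0, 0, 0, 7, 0, 12, 0], [0, 0, 0, 8, 0, 17, 0], [0, 0, 0, 9, 0, 22, 0]]}}

```text
time_s: 3.63
eef_pos: [0.5758, -0.0143, 0.0498]
tool_rot: [0.123, 0.992, 0.0, -0.0]
force: [-0.5, 0.9, 1.2]
gripper_width: -0.0001
grasp_force: 0.9
```

>>> {"method": "jog_arm", "body": {"plan": [[0, 0, 0, 0, 0, 2, 0], [0, 0, 0, 1, 0, 4, 0], [0, 0, 0, 1, 0, 5, 0], [0, 0, 0, 1, 0, 6, 0], [0, 0, 0, 1, 0, 6, 0]]}}

```text
time_s: 4.05
eef_pos: [0.5752, -0.0142, 0.0447]
tool_rot: [0.123, 0.992, -0.0, 0.0]
force: [-2.7, -0.4, 5.5]
gripper_width: 0.0
grasp_force: 2.7
```

```bash
python3 -c "
from h import *;go(-23,0,45)
q,d=get_image('side');cv2.imwrite('pics/c.png',cv2.resize(q[120:270,255:400],None,fx=4,fy=4))"
```

```text
t 4.05 box-frame mm [-23.6   1.   44.7] F box [2.5 1.  5.5] gw 1.140204749051723e-05 tool axes in box
 [[ 1.    -0.001 -0.   ]
 [-0.001 -1.     0.   ]
 [-0.    -0.    -1.   ]]
shift [ 0.6  1.  -0.3]
```

View pics/c.png

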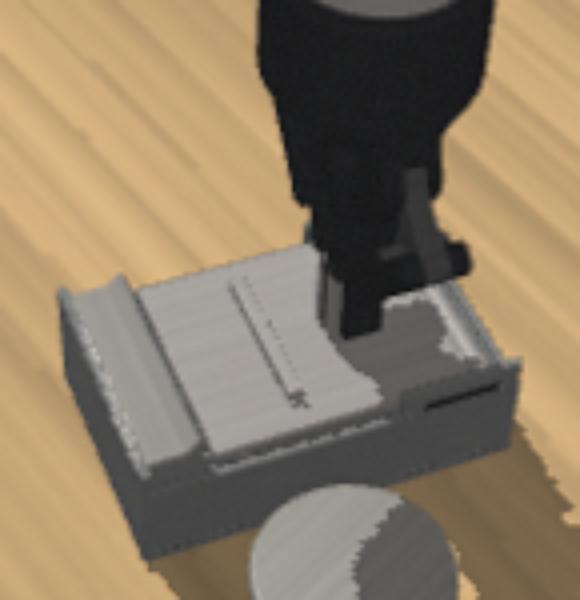

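The flap lies flat, with its free edge just short of the lip at (175,370) and the tip at (360,330) behind the rib. I slide forward while keeping it pressed.

>>> {"method": "jog_arm", "body": {"plan": [[0, 0, 0, 4, 0, 0, 0], [0, 0, 0, 8, 0, 0, 0], [0, 0, 0, 12, 0, 0, 0], [0, 0, 0, 16, 0, 0, 0], [0, 0, 0, 19, 0, 0, 0]]}}

```text
time_s: 4.52
eef_pos: [0.5565, -0.0095, 0.0446]
tool_rot: [0.123, 0.992, -0.0, 0.001]
force: [3.7, -1.6, 5.4]
gripper_width: 0.0
grasp_force: 2.2
```

```bash
python3 -c "
from h import *;st()"
```

```text
t 4.52 box-frame mm [-4.4  0.9 44.6] F box [-4.   0.7  5.4] gw 4.775573942067808e-06 tool axes in box
 [[ 1.    -0.001 -0.001]
 [-0.001 -1.    -0.   ]
 [-0.001  0.    -1.   ]]
```

>>> {"method": "jog_arm", "body": {"plan": [[0, 0, 0, 3, 0, 0, 0], [0, 0, 0, 6, 0, 0, 0], [0, 0, 0, 9, 0, 0, 0], [0, 0, 0, 12, 0, 0, 0], [0, 0, 0, 15, 0, 0, 0]]}}

```text
time_s: 4.93
eef_pos: [0.542, -0.0058, 0.0445]
tool_rot: [0.123, 0.992, -0.0, 0.0]
force: [3.1, -0.1, 5.2]
gripper_width: 0.0
grasp_force: 2.7
```

```bash
python3 -c "
from h import *;st()
q,d=get_image('side');cv2.imwrite('pics/d.png',cv2.resize(q[120:270,255:400],None,fx=4,fy=4))"
```

```text
t 4.93 box-frame mm [10.5  0.9 44.5] F box [-3.  -0.7  5.2] gw 2.4631156217494755e-06 tool axes in box
 [[ 1.    -0.001 -0.001]
 [-0.001 -1.     0.   ]
 [-0.001 -0.    -1.   ]]
```

View pics/d.png

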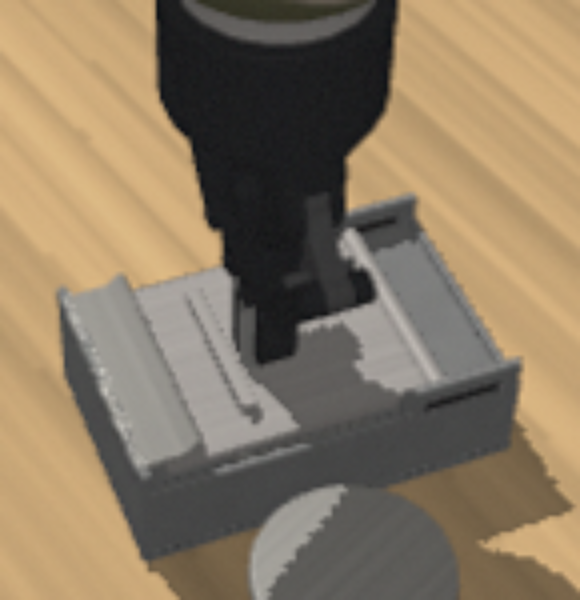

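The flap has slid about 15 mm and the rib is now at (225,355). The box corners have not moved in the picture. I push the rest of the way.

>>> {"method": "jog_arm", "body": {"plan": [[0, 0, 0, 2, 0, 0, 0], [0, 0, 0, 4, 0, 0, 0], [0, 0, 0, 6, 0, 0, 0], [0, 0, 0, 7, 0, 0, 0], [0, 0, 0, 7, 0, 0, 0]]}}

```text
time_s: 5.4
eef_pos: [0.5352, -0.0041, 0.0445]
tool_rot: [0.123, 0.992, -0.0, 0.0]
force: [3.0, -0.9, 5.1]
gripper_width: 0.0001
grasp_force: 2.7
```

```bash
python3 -c "
from h import *;st()"
```

```text
t 5.4 box-frame mm [17.6  0.9 44.5] F box [-3.1  0.1  5.1] gw 5.069102627323861e-05 tool axes in box
 [[ 1.    -0.001 -0.   ]
 [-0.001 -1.    -0.   ]
 [-0.     0.    -1.   ]]
```

>>> {"method": "jog_arm", "body": {"plan": [[0, 0, 0, 1, 0, 0, 0], [0, 0, 0, 2, 0, 0, 0], [0, 0, 0, 2, 0, 0, 0]]}}

```text
time_s: 5.65
eef_pos: [0.5341, -0.0039, 0.0446]
tool_rot: [0.123, 0.992, -0.0, 0.001]
force: [5.5, -1.3, 3.0]
gripper_width: 0.0001
grasp_force: 4.1
```

```bash
python3 -c "
from h import *;st()
q,d=get_image('side');cv2.imwrite('pics/e.png',cv2.resize(q[120:270,255:400],None,fx=4,fy=4))"
```

```text
t 5.65 box-frame mm [18.7  0.9 44.6] F box [-5.6 -0.   3. ] gw 0.0001486537749483467 tool axes in box
 [[ 1.    -0.002 -0.003]
 [-0.002 -1.    -0.   ]
 [-0.003  0.    -1.   ]]
```

View pics/e.png

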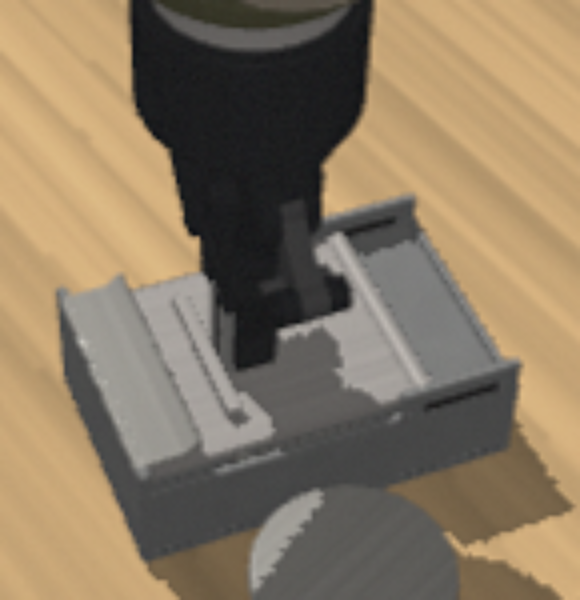

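The force has jumped, the flap is at its stop, and the box has not moved. I back off a little and lift away.

>>> {"method": "jog_arm", "body": {"plan": [[0, 0, 0, -1, 0, -1, 0], [0, 0, 0, -2, 0, -4, 0], [0, 0, 0, -3, 0, -20, 0], [0, 0, 0, -3, 0, -55, 0], [0, 0, 0, -3, 0, -95, 0]]}}

```text
time_s: 6.12
eef_pos: [0.5339, -0.0038, 0.1382]
tool_rot: [0.123, 0.992, 0.0, -0.004]
force: [0.4, 0.1, 0.6]
gripper_width: 0.0002
grasp_force: 0.0
```

>>> {"method": "jog_arm", "body": {"plan": [[0, 0, 0, -20, -20, -20, 0], [0, 0, 0, -50, -30, -40, 0], [0, 0, 0, -80, -30, -60, 0], [0, 0, 0, -110, -30, -60, 0], [0, 0, 0, -110, -30, -60, 0]]}}

```text
time_s: 6.53
eef_pos: [0.6379, -0.0616, 0.1982]
tool_rot: [0.124, 0.992, 0.0, -0.001]
force: [-1.9, -0.0, -1.2]
gripper_width: 0.0001
grasp_force: 0.0
```

```bash
python3 - <<'E'
from h import *
st()
q,d=get_image('side');cv2.imwrite('pics/f.png',cv2.resize(q[120:270,255:400],None,fx=4,fy=4))
w=B.inv().apply((cloud(camera_params('side'),d)).reshape(-1,3)-C)*1000
for a in range(-72,78,4):
    k=(abs(w[:,0]-a)<2)&(abs(w[:,1])<25)&(w[:,2]<80);print(a,np.median(w[k,2]).round(1) if k.any() else None,end=' | ')
E
```

```text
t 6.53 box-frame mm [-96.   31.8 198.2] F box [ 1.8  0.5 -1.2] gw 0.00010158462345669199 tool axes in box
 [[ 1.    -0.002  0.001]
 [-0.002 -1.    -0.   ]
 [ 0.001  0.    -1.   ]]
-72 40.8 | -68 39.1 | -64 38.7 | -60 39.1 | -56 38.9 | -52 38.8 | -48 38.8 | -44 39.1 | -40 47.1 | -36 48.1 | -32 46.5 | -28 45.9 | -24 46.1 | -20 46.5 | -16 46.5 | -12 46.9 | -8 46.9 | -4 47.2 | 0 47.1 | 4 47.3 | 8 47.5 | 12 47.4 | 16 47.8 | 20 47.8 | 24 48.0 | 28 48.4 | 32 54.1 | 36 51.8 | 40 48.2 | 44 48.4 | 48 48.7 | 52 56.4 | 56 54.4 | 60 52.2 | 64 52.6 | 68 52.4 | 72 52.4 | 76 31.0 |
```

View pics/f.png

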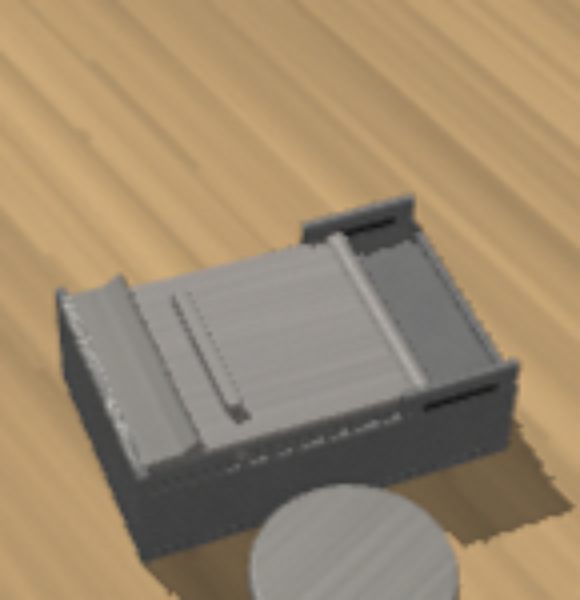

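The flap is tucked under the lip, tilted about 0.035 rad, with the hinge about 24 mm forward. The rib is at (210,355), and the box and tin have not moved.

```bash
python3 -c "from plant import *;print(close_job())"
```

```text
the job is handed in; nothing more can be done
None
```

The box is shut and the job is handed in (no verdict was returned): the flap's edge is fully home beneath the lip, the arm is clear, and the last pictures showed the box and tin unmoved; the arm stayed clear of the pin, bit holder and bracket.

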